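# Close the probe-card tray with its tongued cover

### The job

Close the aluminium card tray with the blue cover that leans on its front wall: keep the cover angled while its yellow tongue goes into the groove at the tray's far end, push it back against the spring in there, lower the front behind the front wall's lip, and let the spring slide it forward until it is flat and locked under the lip. Leave the other things on the desk where they are.

Things in the scene. Friction and masses are not known exactly. Their poses are not given: they have to be found in the camera images.
- tray: Fixed aluminium tray, 192 x 160 mm, 48 mm high, green card in its well. Origin on the desk; z up, x from the front wall (near the robot) to the groove, y left; all numbers below in mm in this frame. Two side ledges, the seat for the cover: tops at z 30, x -66 to 75, y 35 to 80 either side.
- lip (a point): Middle of the inner edge of the lip on the tray's front wall, at x -60, y 0, z 39.5 (lip's underside). Lip and wall tops are at z 46; wall's inner face at x -66, outer at x -76: the lip overhangs the inner face by 6. Tray's axes.
- groove_mouth (a point): Middle of the groove's mouth, on its floor: x 75, y 0, z 30. Groove 140 wide, roof underside at z 40, roof top at z 48. The orange sprung bar inside has its face at x 86 when free, at x 98 fully pushed in. Tray's axes.
- buffer (a joint): Sprung buffer bar in the groove: 0 when free, grows as it is pushed in (along tray +x) to 0.012 m. It pushes back with about 2.5 N at 0 and 7.3 N at 0.012. About 0.002 when the cover is locked.
- rib (a point): Centre of the black finger rib (12 along x, 90 along y, 20 high) across the middle of the blue cover, 18 mm above the underside (its top: 28). Cover: loose plate 130 (x) x 120 (y) x 8 mm, roughly 0.3 kg. Axes: x to the tongue, z out of the top. It starts tilted about 8 degrees: tongue tip down on the ledges, front leaning on the lip's top, slightly askew; its front overhangs the wall.
- tongue_tip (a point): Middle of the lower end edge of the yellow tongue (24 long, 104 wide, 5 thick, flush with the cover's underside), 89 mm along cover +x from the rib's middle, at underside level; cover's axes. Starts 10 to 35 mm short of the groove mouth; at x 88 in the tray's frame when locked.
- front_edge (a point): Middle of the cover's lower front edge, 65 mm along cover -x from the rib's middle, at underside level; cover's axes. Locked, it is at x -66, z 30 in the tray's frame, under the lip. To drop past the lip it must be at least 6 mm farther back; the fully pushed-in buffer allows 10.
- loupe: Small folded loupe, 45 x 30 x 14 mm, on the desk left of the tray; origin under its centre. Leave alone.
- tweezers_black: Black tweezers, 14 x 126 x 9 mm, on the desk right of the tray; origin under the centre. Leave alone.
- swab_tub: Clear tub of swabs, 60 mm wide, 86 high; origin under its centre. Leave alone.
- air_blower: Black rubber air blower, 51 mm wide, 109 high; origin under its centre. Leave alone.
- kapton_roll: Roll of film tape lying flat, 74 mm across, 19 high; origin under its centre. Leave alone.
There are look-alikes about, which are no part of the job. Of the things that look like the tray, take the one that is farthest to the robot's left at the start.

How it is judged:
On the way, in this order (a step that is already met when the one before it is completed fails the run):
1. the tongue is at least 3 mm inside the groove while the cover is still angled (over 3 degrees) (x of tongue_tip in the frame of tray above 0.078 m and z of tongue_tip in the frame of tray below 0.038 m and angle between rib's own z axis and vertical above 0.052 rad), for 0.02 s.
2. the cover is pushed back against the spring, buffer at least 6 mm in (value of joint buffer above 0.006 m), for 0.05 s.
At the end, for the whole second after the job is handed in: the cover lies at rest flat on the tray's seat (underside within 3 mm of it, tilt under 1.4 degrees, square to within 2.3 degrees), its tongue at least 8 mm in the groove and its front edge at least 3 mm under the lip of the front wall (x of front_edge in the frame of tray between -0.068 and -0.063 m and z of each of front_edge, tongue_tip in the frame of tray below 0.033 m and x of tongue_tip in the frame of tray above 0.083 m and angle between rib's own z axis and vertical below 0.025 rad and angle between the x axis of rib and the x axis of tray, either way round below 0.04 rad and linear speed of cover below 0.01 m/s); the robot touches nothing.
It fails at once if the loupe, tweezers, swab tub, blower or tape roll is moved more than 30 mm (distance of any of loupe, tweezers_black, swab_tub, air_blower, kapton_roll from where it was at the start of the episode above 0.03 m).
It also fails if it takes over 32 s, if anything falls off the work surface, if the arm or the gripper's body presses on something with over 40 N, if the wrist force passes 120 N, or if a joint passes its speed limit or range.

### The arm

A 6-joint arm with a two-finger parallel gripper is mounted at the origin on a cart in front of the work surface, level with it; the furniture and walls round the work are solid. World frame = base frame: x ahead of the robot, y to its left, z up, the work surface at z = 0. Lengths are in m, angles in rad, forces in N, time in s.
With the tool pointing down it reaches from about 0.3 to 0.775 m from the base axis. Payload 14.6 kg.
Tool frame: the origin (TCP) lies at the very end of the fingers, on their centre line; the grasp point (between the pads) lies 19 mm behind it; z points along the fingers, y is the direction in which the jaws open and shut (so a half turn about z gives the same grasp; the last joint's range is limited). The gripper opens to 94 mm and grips with 3 to 60 N. Pads are 16 mm wide; open, the fingers measure 119 mm over their backs; the gripper's body (75 mm by 177 mm) begins 78 mm behind the grasp point.
Start: joints at [1.248, 0.3, 1.521, -0, 1.321, -0.067], TCP at [0.139, 0.532, 0.205] pointing down, gripper open.
Joint ranges: [-3.03, 3.03], [-0.79, 2.21], [0.23, 2.52], [-1.04, 4.18], [0, 3.07], [-2.55, 2.55]. Speed limits (rad/s): [2.22, 2.22, 2.57, 3.14, 3.14, 3.14].

### API

Orientations are given as [roll, pitch, yaw] about the fixed x, y, z axes, in that order (R = Rz(yaw) Ry(pitch) Rx(roll)).
In Python, from station import ctrl, eyes gives the robot as it stands.
- The arm moves only by the tool jog_arm, never from a script. Its argument "moves" is a list of rows, each a list of 3 entries, a list of its own where there are three numbers: the shift along the world's x, y, z in mm, then the turn, a rotation vector about the world's x, y, z in units of 5 degrees (1.0 is 5 degrees), then the finger opening in mm, from 0 to 94. In form: [[[tx, ty, tz], [wx, wy, wz], jaw], ...]. A call has 1 to 5 rows; each row is the pose to reach, as a shift and turn from the pose commanded when the call began; what a row does not reach only later rows make up. A row lasts 1/12 s, in which the tool goes at most 41.7 mm and 7.16 degrees, less where a joint would pass 70% of its speed; a pose out of reach is approached as far as the arm can. A call with a gripper value outside its range is refused whole. The fingers move at their own pace and stop on an object; "squeeze" is the grip in N (left out, the last holds). Time passes only in rows, so rows that repeat a pose let the fingers close. It gives the time, the measured TCP pose, the force and the opening at its end, in the units of the state.
- ctrl.get_obs(): the state, without advancing time (a new reading comes with each control period).
- eyes.camera(name): name is "side" or "top"; returns a dict with "frame" (400x640x3 uint8, red, green, blue), "vertical_fov" (degrees; the focal length in pixels is half the picture's height over the tangent of half this angle, whatever the lens; pixels are square), "cx", "cy" (the principal point, pixels), "eye" and "attitude" of the camera in the world. Camera axes: x right, y down, z forward; pixel columns grow to the right and rows downward; lengths in m; the calibration is good to about 2 mm. A picture is of the moment at which its call begins. There is no depth.
- ctrl.hand_in(): hands the job in, once; it reports no verdict.
The state is a dict: "time_s": time; "qpos": joint angles; "joint_vel": joint speeds; "tau": joint torques, N m; "ee_pos": TCP position; "eef_rot": TCP orientation; "force": force on the tool from outside, world axes, zero at the start; "moment": the same for the moment, N m; "grip_width": finger opening in m.
Only numpy, scipy, OpenCV 4.12 (cv2) and the standard library are available. Lean on these libraries where they do the work, as an engineer would, in place of code of your own. Each camera call takes 0.05 s, during which the arm holds its last target.

## Working session

There is one attempt and no reset: what is moved stays moved. The work goes in short steps, Python scripts to look and compute and a tool call to move; the robot and the scene stay as the last step left them, time stands still between calls to the robot, and variables do not carry over. Pictures are saved under pics/ and viewed, and the job is handed in when it is done.

Besides the shell and the picture viewer there is one more tool, called after ">>>" as name(argument=value, ...) on one line, values as JSON. jog_arm: Moves the arm, as the interface text tells. Its arguments: {"type":"object","properties":{"moves":{"type":"array","items":{"type":"array"}},"squeeze":{"type":"number"}},"required":["moves"]}

```bash
mkdir -p pics; cat > h.py <<'E'
import numpy as np,cv2,json,pickle
from station import ctrl,eyes
def snap(n,tag):
    c=eyes.camera(n); pickle.dump(c,open(f'pics/{tag}.pkl','wb'))
    cv2.imwrite(f'pics/{tag}.png',c['frame'][:,:,::-1]); return c
E
python3 - <<'E'
from h import *
for n in('side','top'):
    c=snap(n,n+'0'); print({k:v for k,v in c.items() if k!='frame'})
print(ctrl.get_obs())
E
```

```text
{'vertical_fov': 49.634814104749545, 'cx': 319.6429820228257, 'cy': 205.34180898396522, 'eye': array([ 0.59940259, -1.2270427 ,  0.782388  ]), 'attitude': array([-2.08245562,  0.01392344,  0.0224986 ])}
{'vertical_fov': 43.387530699831416, 'cx': 309.33364612483734, 'cy': 199.23448608902163, 'eye': array([0.37959328, 0.02895356, 1.58133882]), 'attitude': array([-3.02038375, -0.00385488, -1.54324404])}
{'time_s': 0.1, 'qpos': array([ 1.24840504e+00,  3.00401355e-01,  1.52155371e+00, -3.57817329e-05,
        1.32069028e+00, -6.65979865e-02]), 'joint_vel': array([-0.00016634, -0.00330421, -0.00224245,  0.00059812,  0.0004721 ,
       -0.001143  ]), 'tau': array([ 1.52247012e-03, -5.32641828e+01, -3.53287661e+01,  7.09336856e-02,
        2.34562915e-02, -4.14827230e-05]), 'ee_pos': array([0.13908909, 0.5318655 , 0.20493616]), 'eef_rot': array([-3.14054000e+00, -3.54725714e-05,  2.88580820e+00]), 'force': array([-0.34090716,  0.01876403,  1.06362625]), 'moment': array([-0.04942096, -0.01151342,  0.01129344]), 'grip_width': 0.09389253602551734}
```

View pics/side0.png

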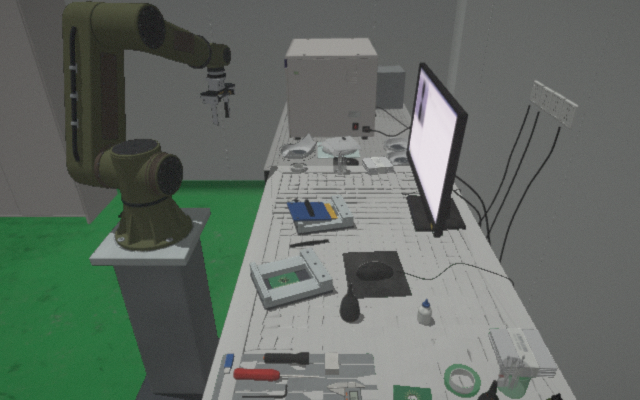

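View pics/top0.png

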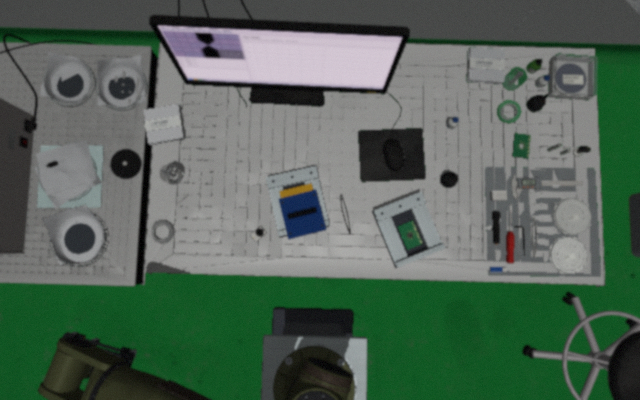

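Two tray-like things appear in the top view: one at (298,203) with the blue cover, and one at (408,228) that is open, with a green card. In this view image left is world +y, so the tray at (298,203) is farthest left. It also carries the blue cover, so it fits the description. I'll confirm with an enlarged crop.

```bash
python3 - <<'E'
import cv2,numpy as np
t=cv2.imread('pics/top0.png')[155:250,255:375]; s=cv2.imread('pics/side0.png')[185:245,270:370]
cv2.imwrite('pics/cropt.png',cv2.resize(t,None,fx=6,fy=6,interpolation=cv2.INTER_CUBIC))
cv2.imwrite('pics/crops.png',cv2.resize(s,None,fx=8,fy=8,interpolation=cv2.INTER_CUBIC))
E
```

```text
(no output)
```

View pics/cropt.png

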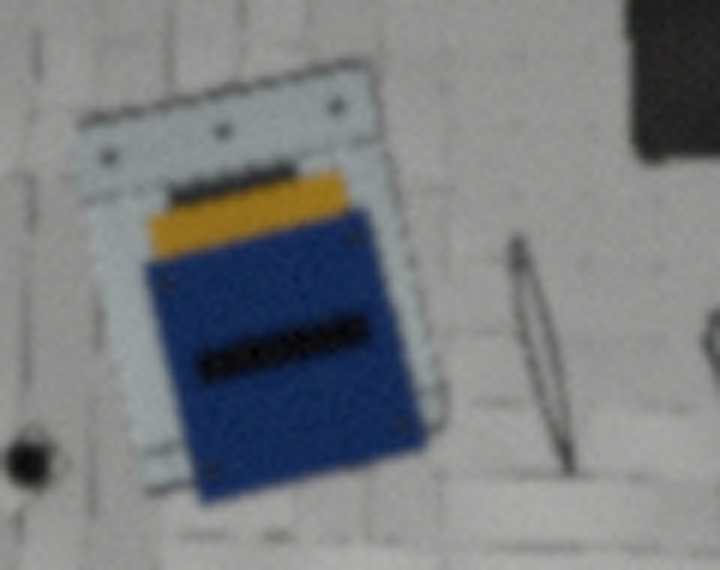

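View pics/crops.png

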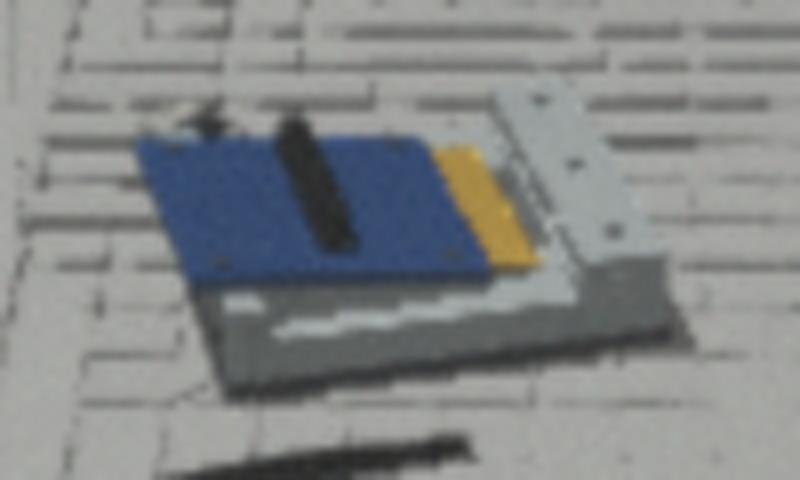

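Confirmed: the target is the tray at (298,203) in the top view, with the blue cover, yellow tongue and black rib at crop (285,347). Next I'll measure poses.

```bash
cat >> h.py <<'E'
from scipy.spatial.transform import Rotation as R
def ray(c,uv):
    f=c['frame'].shape[0]/2/np.tan(np.radians(c['vertical_fov'])/2)
    uv=np.atleast_2d(uv).astype(float)
    d=np.c_[(uv[:,0]-c['cx'])/f,(uv[:,1]-c['cy'])/f,np.ones(len(uv))]
    M=R.from_euler('xyz',c['attitude']).as_matrix()
    return c['eye'],d@M.T
def onz(c,uv,z):
    e,d=ray(c,uv); return e+d*((z-e[2])/d[:,2])[:,None]
def proj(c,P):
    f=c['frame'].shape[0]/2/np.tan(np.radians(c['vertical_fov'])/2)
    M=R.from_euler('xyz',c['attitude']).as_matrix(); q=(np.atleast_2d(P)-c['eye'])@M
    return np.c_[c['cx']+f*q[:,0]/q[:,2],c['cy']+f*q[:,1]/q[:,2]]
def tri(ca,ua,cb,ub):
    ea,da=ray(ca,ua);eb,db=ray(cb,ub);out=[]
    for a,b in zip(da,db):
        s=np.linalg.lstsq(np.c_[a,-b],eb-ea,rcond=None)[0]
        p,q=ea+s[0]*a,eb+s[1]*b; out.append(np.r_[(p+q)/2,np.linalg.norm(p-q)])
    return np.array(out)
def masks(c):
    h=cv2.cvtColor(c['frame'],cv2.COLOR_RGB2HSV)
    return cv2.inRange(h,(105,120,40),(125,255,255)),cv2.inRange(h,(15,120,90),(30,255,255))
E
python3 - <<'E'
from h import *
T=pickle.load(open('pics/top0.pkl','rb'));S=pickle.load(open('pics/side0.pkl','rb'))
np.set_printoptions(precision=4,suppress=True)
cr=np.array([[80,122],[372,60],[445,425],[150,490]])/6-0.5+0.083+np.array([255,155])
cr+=0.0
bk=onz(T,cr[:2],.048);fr=onz(T,cr[2:],.046)
print('tray corners BL,BR,FR,FL',bk,fr)
for a,b in((bk[0],bk[1]),(fr[1],fr[0]),(fr[1],bk[0]),(fr[0],bk[1])):print(np.linalg.norm(a-b),np.degrees(np.arctan2(*(b-a)[[1,0]])))
# side: groove block top corners, near right corner etc
sr=np.array([[555,82],[665,255]])/8-0.5+0.06+np.array([270,185])
print('side back top corners',onz(S,sr,.048))
for n,c in(('T',T),('S',S)):
    for nm,m in zip('BY',masks(c)):
        k,_=cv2.findContours(m,0,1);k=[x for x in k if 100<cv2.contourArea(x)<3000]
        for x in k:
            M=cv2.moments(x);b=cv2.minAreaRect(x);print(n,nm,cv2.contourArea(x),M['m10']/M['m00'],M['m01']/M['m00'],b,cv2.boxPoints(b).tolist())
# rib by dark
    h=c['frame'].max(2); r=(h<45).astype(np.uint8)
    nn,l,st,ce=cv2.connectedComponentsWithStats(r)
    for i in range(1,nn):
        if 40<st[i,4]<300: print(n,'dark',st[i],ce[i])
E
```

```text
tray corners BL,BR,FR,FL [[0.6385 0.1582 0.048 ]
 [0.6752 0.0087 0.048 ]] [[ 0.4877 -0.0334  0.046 ]
 [ 0.4505  0.1157  0.046 ]]
0.1539152903673008 -76.21326716902877
0.15367030147196786 -75.9825850138284
0.19275734468932537 12.731460072129956
0.1921434902990783 12.654645276739778
side back top corners [[0.6279 0.158  0.048 ]
 [0.6709 0.0051 0.048 ]]
T B 1407.0 302.00177683013504 214.07889125799574 ((302.0567321777344, 213.9864044189453), (39.595611572265625, 37.767520904541016), 76.50426483154297) [[279.0741271972656, 199.14224243164062], [315.7987976074219, 190.32830810546875], [325.0393371582031, 228.83056640625], [288.3146667480469, 237.64450073242188]]
T Y 191.0 295.62303664921467 190.10732984293193 ((295.851318359375, 189.9300994873047), (7.278165340423584, 32.22586441040039), 75.3791275024414) [[279.3415832519531, 190.4761199951172], [310.5238952636719, 182.3415985107422], [312.3610534667969, 189.3840789794922], [281.1787414550781, 197.5186004638672]]
T dark [  0  29  40  14 180] [15.1778 33.2167]
T dark [ 45  30  56   6 143] [71.3077 32.2448]
T dark [197  34  16   9 107] [205
[... 1075 characters left out ...]
4.4111  60.6667]
S dark [223  48   7  16  87] [226.1839  55.0345]
S dark [420  64  15  18  41] [426.3659  70.6341]
S dark [208  67  16   4  49] [215.5102  68.7755]
S dark [ 71  70   6  23 118] [73.178  81.2203]
S dark [208  73  18   5  46] [216.087   75.6522]
S dark [201  84  32  12 105] [217.1048  91.3333]
S dark [ 71  98   6  23 111] [ 73.955  109.0631]
S dark [451 112  16  49 253] [459.0474 133.3755]
S dark [ 72 126   8  36 168] [ 74.9643 143.506 ]
S dark [444 162  11  34 145] [449.4759 179.2207]
S dark [123 196  47  12 165] [147.1091 202.6182]
S dark [434 196  17  40 255] [443.0902 215.4196]
S dark [487 383  11  17  88] [492.6136 392.2386]
S dark [551 394  11   6  42] [556.0476 397.2619]
```

```bash
python3 - <<'E'
from h import *
for n,(y0,y1,x0,x1,k) in {'top0':(155,250,255,335,8),'side0':(185,245,275,365,8)}.items():
    c=pickle.load(open(f'pics/{n}.pkl','rb'));f=c['frame'].astype(int)
    d=(f[:,:,1]+f[:,:,2]-2*f[:,:,0])
    d=d[y0:y1,x0:x1]; print(n,np.percentile(d,[1,10,30,50,70,90]))
    o=np.clip(d*5+60,0,255).astype(np.uint8)
    o=cv2.resize(o,None,fx=k if n[0]=='s' else 6,fy=k if n[0]=='s' else 6,interpolation=cv2.INTER_CUBIC); cv2.imwrite(f'pics/d_{n}.png',o)
E
```

```text
top0 [-150.   -4.   -2.    1.   14.   85.]
side0 [-120.    -3.    -1.     0.     4.    45.1]
```

View pics/d_top0.png

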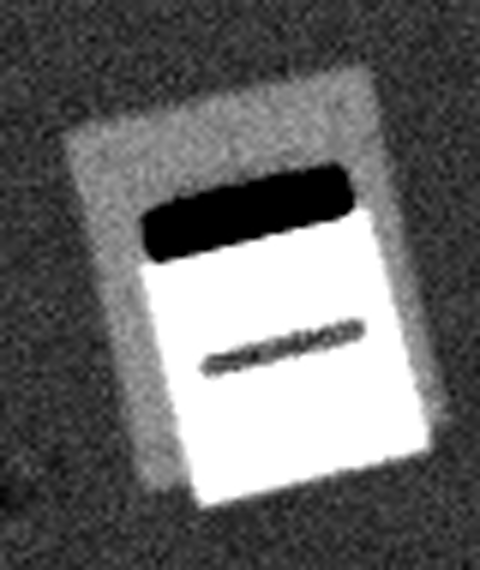

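View pics/d_side0.png

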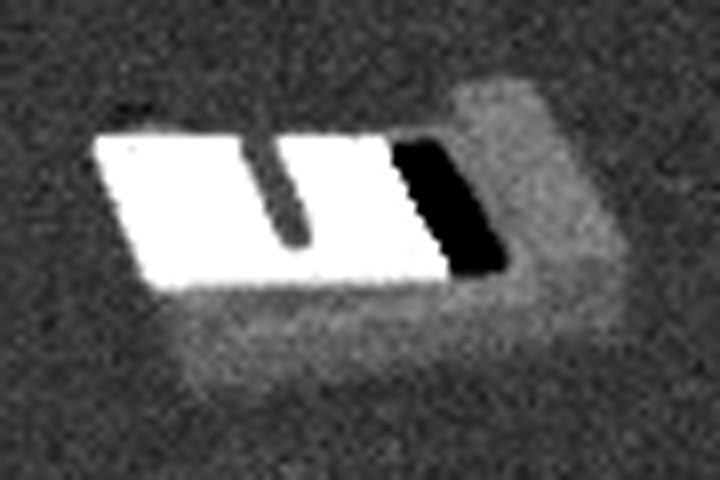

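```bash
cat >> h.py <<'E'
def edge(d,p0,p1,thr,hw=4,n=40):
    """p0->p1 approx line; inside is to the right-hand (image) of direction; returns (point,dir)"""
    p0,p1=np.array(p0,float),np.array(p1,float);t=(p1-p0)/np.linalg.norm(p1-p0);nn=np.array([-t[1],t[0]])
    s=np.linspace(-hw,hw,8*hw+1);pts=[]
    for a in np.linspace(0.08,0.92,n):
        q=p0+a*(p1-p0)+s[:,None]*nn
        v=cv2.remap(d.astype(np.float32),q[:,0].astype(np.float32)[None],q[:,1].astype(np.float32)[None],cv2.INTER_LINEAR)[0]
        i=np.where((v[:-1]<thr)&(v[1:]>=thr))[0]
        if len(i): 
            i=i[np.argmin(abs(s[i]))]; pts.append(q[i]+(q[i+1]-q[i])*(thr-v[i])/(v[i+1]-v[i]))
    l=cv2.fitLine(np.array(pts,np.float32),cv2.DIST_HUBER,0,.01,.01).ravel()
    res=np.abs((np.array(pts)-l[2:])@np.array([-l[1],l[0]])).mean()
    return l[2:],l[:2],len(pts),res
def isec(a,b):
    s=np.linalg.solve(np.c_[a[1],-b[1]],b[0]-a[0]); return a[0]+s[0]*a[1]
def quad(d,cs,thr,hw=4):
    e=[edge(d,cs[i],cs[(i+1)%len(cs)],thr,hw) for i in range(len(cs))]
    print([(x[2],round(float(x[3]),2)) for x in e])
    return np.array([isec(e[i-1],e[i]) for i in range(len(cs))])
def chan(c):
    f=cv2.GaussianBlur(c['frame'].astype(np.float32),(0,0),0.8)
    return f[:,:,1]+f[:,:,2]-2*f[:,:,0], f[:,:,2]-f[:,:,0]
E
python3 - <<'E'
from h import *
np.set_printoptions(precision=4,suppress=True)
T=pickle.load(open('pics/top0.pkl','rb'));S=pickle.load(open('pics/side0.pkl','rb'))
def up(p,o,k):return (np.array(p)+.5)/k-.5+np.array(o)
g,b=chan(T);gs,bs=chan(S)
# tray quad clockwise from BL; abs channel so tongue counts
q=up([[68,132],[370,68],[448,415],[142,490]],(255,155),6)
e=[edge(np.abs(g),q[0],q[1],8),edge(np.abs(g),q[1],q[2],8,3),edge(np.abs(g),q[3],q[0],8)]
print([x[2:] for x in e])
BL=isec(e[0],e[2]);BR=isec(e[0],e[1])
P=onz(T,[BL,BR],.048);print('BL BR',P,np.linalg.norm(P[0]-P[1]))
v=P[0]-P[1];print('yaw back',np.degrees(np.arctan2(-v[0],v[1])))
for x,nm in((e[2],'left'),(e[1],'right')):
    L=onz(T,[x[0]-20*x[1],x[0]+20*x[1]],.035);w=L[1]-L[0];print(nm,np.degrees(np.arctan(w[1]/w[0])))
# side: roof back edge
qs=up([[535,80],[628,245]],(275,185),8)
es=edge(gs,qs[1],qs[0],8); es=edge(gs,qs[0],qs[1],8) if es[2]<15 else es
L=onz(S,[es[0]-8*es[1],es[0]+8*es[1]],.048);print('side back edge',es[2:],L)
# blue plate quads
ct=up([[140,262],[368,210],[430,450],[205,505]],(255,155),6)
cs=up([[95,136],[390,136],[447,282],[155,290]],(275,185),8)  # S: farfront? 
bt=b; 
qt=quad(b,ct,30,3);qS=quad(bs,cs,30,3)
print('T quad',qt,'S quad',qS)
# side order: FL(far-left=front,left y), TL, TR, FR ; top order TL,TR,FR,FL
X=tri(T,qt,S,qS[[1,2,3,0]]);print('cover TL TR FR FL',X)
# tongue end
yt=up([[142,212],[352,164]],(255,155),6)
et=edge(-b,yt[0],yt[1],30,3);l=edge(-b,up([[150,255]],(255,155),6)[0],yt[0],30,3);r=edge(-b,yt[1],up([[358,205]],(255,155),6)[0],30,3)
tt=np.array([isec(et,l),isec(et,r)]);print(tt)
ys=up([[440,140],[505,268]],(275,185),8)
es2=edge(-bs,ys[0],ys[1],30,3);u=edge(-bs,up([[395,140]],(275,185),8)[0],ys[0],30,3);w=edge(-bs,ys[1],up([[455,272]],(275,185),8)[0],30,3)
ss=np.array([isec(es2,u),isec(es2,w)]);print(ss,es2[2:],u[2:],w[2:])
print('tongue top L,R',tri(T,tt,S,ss), onz(T,tt,.035))
E
```

```text
[(40, np.float64(0.1342270948533535)), (40, np.float64(0.12856595108940364)), (40, np.float64(0.1602581757133365))]
BL BR [[0.6334 0.1652 0.048 ]
 [0.6726 0.0137 0.048 ]] 0.156495325871564
yaw back 14.51230743206609
left 14.23247151526456
right 14.511397335817334Traceback (most recent call last):
  File "<stdin>", line 17, in <module>
  File "h.py", line 38, in edge
    l=cv2.fitLine(np.array(pts,np.float32),cv2.DIST_HUBER,0,.01,.01).ravel()
      ~~~~~~~~~~~^^^^^^^^^^^^^^^^^^^^^^^^^^^^^^^^^^^^^^^^^^^^^^^^^^^
cv2.error: OpenCV(4.12.0) /io/opencv/modules/imgproc/src/linefit.cpp:618: error: (-215:Assertion failed) npoints2 >= 0 || npoints3 >= 0 in function 'fitLine'
```

```bash
cat > m.py <<'E'
from h import *
np.set_printoptions(precision=4,suppress=True)
T=pickle.load(open('pics/top0.pkl','rb'));S=pickle.load(open('pics/side0.pkl','rb'))
def up(p,o,k):return (np.array(p)+.5)/k-.5+np.array(o)
g,b=chan(T);gs,bs=chan(S)
qs=up([[535,80],[628,245]],(275,185),8)
es=edge(gs,qs[0],qs[1],8)
L=onz(S,[es[0]-8*es[1],es[0]+8*es[1]],.048);print('side back edge',es[2:],L)
ct=up([[140,262],[368,210],[430,450],[205,505]],(255,155),6)
cs=up([[95,136],[390,136],[447,282],[155,290]],(275,185),8)
qt=quad(b,ct,30,3);qS=quad(bs,cs,30,3)
print('T quad',qt,'S quad',qS)
X=tri(T,qt,S,qS[[1,2,3,0]]);print('cover TL TR FR FL',X)
yt=up([[142,212],[352,164]],(255,155),6)
et=edge(-b,yt[0],yt[1],30,3);l=edge(-b,up([[150,255]],(255,155),6)[0],yt[0],30,3);r=edge(-b,yt[1],up([[358,205]],(255,155),6)[0],30,3)
tt=np.array([isec(et,l),isec(et,r)]);print(tt)
ys=up([[440,140],[505,268]],(275,185),8)
es2=edge(-bs,ys[0],ys[1],30,3);u=edge(-bs,up([[395,140]],(275,185),8)[0],ys[0],30,3);w=edge(-bs,ys[1],up([[455,272]],(275,185),8)[0],30,3)
ss=np.array([isec(es2,u),isec(es2,w)]);print(ss,es2[2:],u[2:],w[2:])
print('tongue top L,R',tri(T,tt,S,ss), onz(T,tt,.035))
E
python3 m.py
```

```text
side back edge (40, np.float64(0.1297282580683515)) [[0.6393 0.1329 0.048 ]
 [0.6647 0.0354 0.048 ]]
[(40, 0.05), (40, 0.06), (40, 0.05), (40, 0.07)]
[(34, 0.29), (40, 0.12), (40, 0.05), (40, 0.06)]
T quad [[278.3898 199.7019]
 [315.7344 190.3103]
 [326.0637 228.8328]
 [287.7967 238.5945]] S quad [[286.055  202.0211]
 [321.2662 201.7268]
 [330.3101 218.7631]
 [293.2097 219.6781]]
cover TL TR FR FL [[ 0.564   0.1238  0.0383  0.0009]
 [ 0.5965  0.0091  0.0366  0.0005]
 [ 0.4764 -0.0252  0.0539  0.0004]
 [ 0.4431  0.09    0.0561  0.0011]]
[[278.6982 189.5946]
 [311.1447 182.165 ]]
[[329.2468 202.3785]
 [338.2053 218.0291]] (40, np.float64(0.08686876113159908)) (40, np.float64(0.13889163903754795)) (39, np.float64(0.1730320780229999))
tongue top L,R [[0.5941 0.1239 0.0358 0.0025]
 [0.6229 0.024  0.0304 0.001 ]] [[0.5955 0.1241 0.035 ]
 [0.6217 0.024  0.035 ]]
```

```bash
cat > c.py <<'E'
from h import *
np.set_printoptions(precision=4,suppress=True)
TY=np.radians(14.5); O=np.array([.5397,.0604,0]); RT=R.from_euler('z',TY)
def totray(p): return RT.inv().apply(np.asarray(p)-O)
def fromtray(p): return RT.apply(np.asarray(p))+O
def goal(tip_tray, tilt, cyaw, h):
    """tip position in tray (m), tilt deg, cover yaw deg world, TCP height above underside"""
    Rc=R.from_euler('z',cyaw,degrees=True)*R.from_euler('y',tilt,degrees=True)
    u=fromtray(tip_tray)-Rc.apply([.089,0,0]); return u+Rc.apply([0,0,h]),Rc
def rel(o,tcp,Rc):
    # tool: y along cover x, z=-cover z, x = y×z
    M=np.c_[np.cross([1,0,0],[0,0,-1]),[1,0,0],[0,0,-1]]
    Rt=Rc*R.from_matrix(M); R0=R.from_euler('xyz',o['eef_rot'])
    w=(Rt*R0.inv()).as_rotvec(degrees=True)/5
    return (tcp-o['ee_pos'])*1000,w
E
python3 - <<'E'
from c import *
T=pickle.load(open('pics/top0.pkl','rb'))
p=onz(T,[[301.36,212.62]],.066)[0];n=np.array([np.sin(np.radians(7.3)),0,np.cos(np.radians(7.3))])
print('rib',p,totray(p), 'u in tray by rib',totray(p)-n*.026)
print('u by corners',totray([.5200,.0494,.049])-n*.008)
o=ctrl.get_obs()
ut=totray(p)-n*.026; ut=(ut+totray([.5200,.0494,.049])-n*.008)/2
Rc=R.from_euler('z',15.8,degrees=True)*R.from_euler('y',7.3,degrees=True)
u=fromtray([ut[0],ut[1],.0413]);tcp=u+Rc.apply([0,0,.012]);print('tcp',tcp,rel(o,tcp,Rc))
# top view front-left tray corner for check
print(totray(onz(T,[[142/6+254.6,490/6+154.6]],.046)))
E
```

```text
rib [0.5228 0.0512 0.066 ] [-0.0187 -0.0047  0.066 ] u in tray by rib [-0.022  -0.0047  0.0402]
u by corners [-0.0228 -0.0057  0.0411]
tcp [0.5208 0.0502 0.0532] (array([ 381.6827, -481.6923, -151.7334]), array([ -1.0823,   1.0603, -11.8925]))
[[-0.0716  0.0798  0.046 ]]
```

>>> jog_arm(moves=[[[125,-160,0],[0,0,-4],40],[[125,-160,0],[0,0,-4],40],[[125,-160,0],[0,0,-4],40],[[125,-160,0],[0,0,-4],40],[[125,-160,0],[0,0,-4],40]])

```text
time_s: 0.52
ee_pos: [0.265, 0.37, 0.2053]
eef_rot: [-3.141, 0.0, 2.536]
force: [0.9, 1.4, 0.1]
grip_width: 0.0639
```

>>> jog_arm(moves=[[[125,-160,0],[0,0,-4],40],[[125,-160,0],[0,0,-4],40],[[125,-160,0],[0,0,-4],40],[[125,-160,0],[0,0,-4],40],[[125,-160,0],[0,0,-4],40]])

```text
time_s: 0.93
ee_pos: [0.3901, 0.2099, 0.2054]
eef_rot: [-3.142, 0.0, 2.187]
force: [0.2, 0.5, 0.1]
grip_width: 0.04
```

>>> jog_arm(moves=[[[132,-162,-50],[0,0,-4],40],[[132,-162,-50],[0,0,-4],40],[[132,-162,-50],[0,0,-4],40],[[132,-162,-50],[0,0,-4],40],[[132,-162,-50],[0,0,-4],40]])

```text
time_s: 1.35
ee_pos: [0.518, 0.0531, 0.1563]
eef_rot: [-3.141, -0.0, 1.838]
force: [0.5, 0.1, -0.6]
grip_width: 0.04
```

```bash
python3 - <<'E'
from c import *
o=ctrl.get_obs();print(o['time_s'],o['ee_pos'],o['force'],o['qpos'],o['grip_width'])
Rc=R.from_euler('z',15.8,degrees=True)*R.from_euler('y',7.3,degrees=True)
print(rel(o,np.array([.5208,.0502,.0532]),Rc))
E
```

```text
1.35 [0.518  0.0531 0.1563] [ 0.4543  0.0972 -0.6034] [ 0.0317  0.2817  1.6636  0.      1.1966 -0.2352] 0.040017338183775696
(array([   2.8407,   -2.874 , -103.1016]), array([-0.3917,  1.4041,  0.1013]))
```

>>> jog_arm(moves=[[[0,0,-35],[-0.39,1.4,0.1],40],[[0,0,-70],[-0.39,1.4,0.1],40],[[0,0,-70],[-0.39,1.4,0.1],40]])

```text
time_s: 1.6
ee_pos: [0.5144, 0.0543, 0.0804]
eef_rot: [-3.004, -0.002, 1.846]
force: [-0.7, 1.2, -1.1]
grip_width: 0.0401
```

```bash
cat > look.py <<'E'
from c import *
import sys
t=sys.argv[1]
T=snap('top','top'+t);S=snap('side','side'+t)
a=cv2.resize(T['frame'][165:250,255:355],None,fx=4,fy=4,interpolation=cv2.INTER_CUBIC)
b=cv2.resize(S['frame'][160:245,270:370],None,fx=4,fy=4,interpolation=cv2.INTER_CUBIC)
cv2.imwrite(f'pics/v{t}.png',np.hstack([a,b])[:,:,::-1])
o=ctrl.get_obs();print(o['time_s'],o['ee_pos'],o['eef_rot'],o['force'],o['grip_width'])
E
python3 look.py 1
python3 - <<'E'
from c import *
o=ctrl.get_obs()
Rc=R.from_euler('z',15.8,degrees=True)*R.from_euler('y',7.3,degrees=True)
print(rel(o,np.array([.5208,.0502,.0532]),Rc))
E
```

```text
1.7 [0.5167 0.0551 0.0869] [-3.0133 -0.0006  1.8475] [1.3834 0.8127 0.8363] 0.0400050331299142
(array([  4.115 ,  -4.9489, -33.7246]), array([-0.0042, -0.0112, -0.0105]))
```

View pics/v1.png

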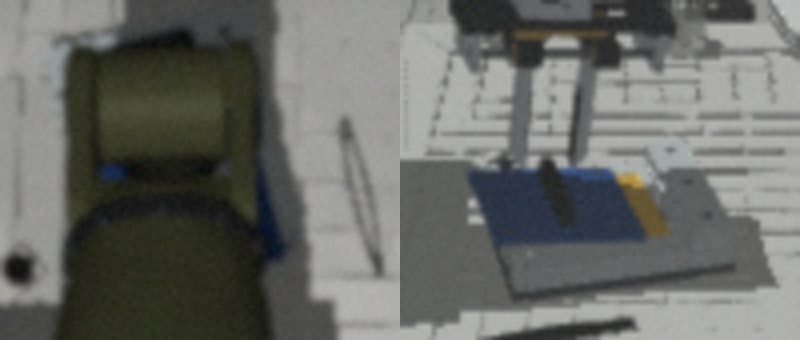

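The side crop shows the open fingers at (520,110) and (580,110), straddling the rib line at (558,190). The top view is hidden by the arm. Now I'll descend.

>>> jog_arm(moves=[[[4,-5,-10],[0,0,0],40],[[4,-5,-20],[0,0,0],40],[[4,-5,-27],[0,0,0],40],[[4,-5,-34],[0,0,0],40],[[4,-5,-34],[0,0,0],40]])

```text
time_s: 2.12
ee_pos: [0.5205, 0.0501, 0.0519]
eef_rot: [-3.014, -0.0, 1.847]
force: [-1.2, 0.4, -0.2]
grip_width: 0.04
```

```bash
python3 look.py 2
```

```text
2.2167 [0.5211 0.0501 0.0531] [-3.0147 -0.0001  1.8474] [-0.3972 -0.7751  0.2625] 0.03960964327845352
```

View pics/v2.png

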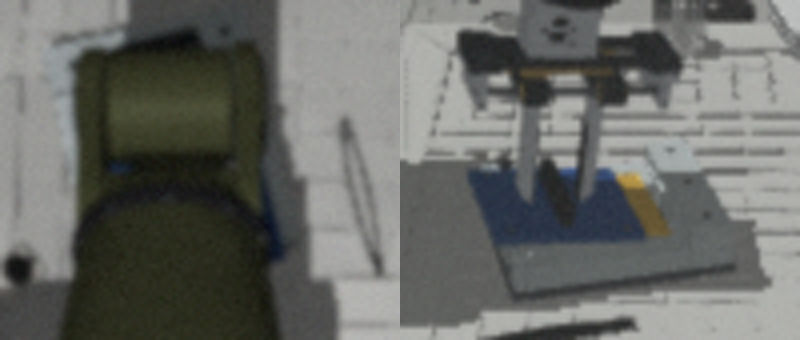

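The fingers in the side crop, tips at (525,198) and (588,195), are on either side of the rib at (558,195), roughly centred. I'll close the jaws.

>>> jog_arm(moves=[[[0,0,0],[0,0,0],8],[[0,0,0],[0,0,0],8],[[0,0,0],[0,0,0],8],[[0,0,0],[0,0,0],8],[[0,0,0],[0,0,0],8]], squeeze=30)

```text
time_s: 2.63
ee_pos: [0.5213, 0.05, 0.0531]
eef_rot: [-3.015, 0.0, 1.847]
force: [0.7, 0.9, 0.9]
grip_width: 0.0118
```

```bash
python3 look.py 3
```

```text
2.7333 [0.5213 0.0501 0.0531] [-3.0152 -0.      1.8474] [ 1.4201  1.0594 -0.0234] 0.011535314890953729
```

View pics/v3.png

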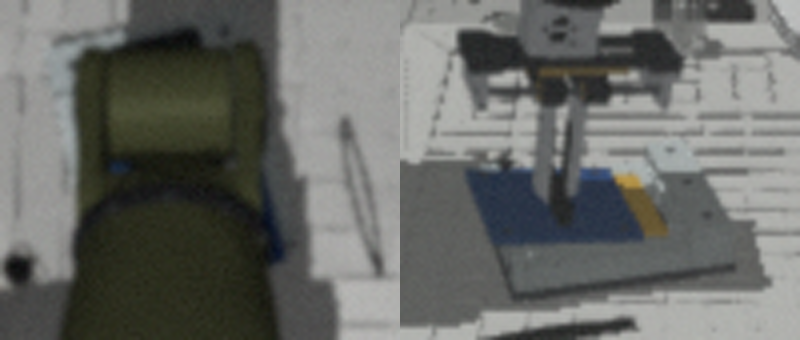

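Gripped at 11.5 mm, which matches the rib. Next come the waypoints: lift slightly and square up, then insert.

```bash
python3 - <<'E'
from c import *
o=ctrl.get_obs()
Rc=R.from_euler('z',15.8,degrees=True)*R.from_euler('y',7.24,degrees=True)
tip=totray(o['ee_pos']-Rc.apply([0,0,.012])+Rc.apply([.089,0,0]));print('tip now',tip)
for x in (tip[0]*1000,72,80,84,90,96):
    t,Rg=goal(np.array([x/1000,-.002,.032]),7.8,14.5,.012); d,w=rel(o,t,Rg); print(round(x),d.round(1),w.round(3))
E
```

```text
tip now [ 0.0664 -0.0034  0.03  ]
66 [-0.7  3.4  2.8] [-0.029  0.108 -0.269]
72 [4.8 4.8 2.8] [-0.029  0.108 -0.269]
80 [12.5  6.8  2.8] [-0.029  0.108 -0.269]
84 [16.4  7.8  2.8] [-0.029  0.108 -0.269]
90 [22.2  9.3  2.8] [-0.029  0.108 -0.269]
96 [28.  10.8  2.8] [-0.029  0.108 -0.269]
```

>>> jog_arm(moves=[[[0,1,3],[-0.03,0.11,-0.1],8],[[-1,3.4,3],[-0.03,0.11,-0.27],8],[[5,5,3],[-0.03,0.11,-0.27],8],[[5,5,3],[-0.03,0.11,-0.27],8],[[5,5,3],[-0.03,0.11,-0.27],8]])

```text
time_s: 3.15
ee_pos: [0.5263, 0.0551, 0.0557]
eef_rot: [-3.005, -0.0, 1.824]
force: [-0.6, 0.4, -4.7]
grip_width: 0.0117
```

```bash
python3 look.py 4
```

```text
3.25 [0.526  0.055  0.0558] [-3.0044 -0.0001  1.8239] [-0.0396  0.7824 -4.0417] 0.01172656405015713
```

View pics/v4.png

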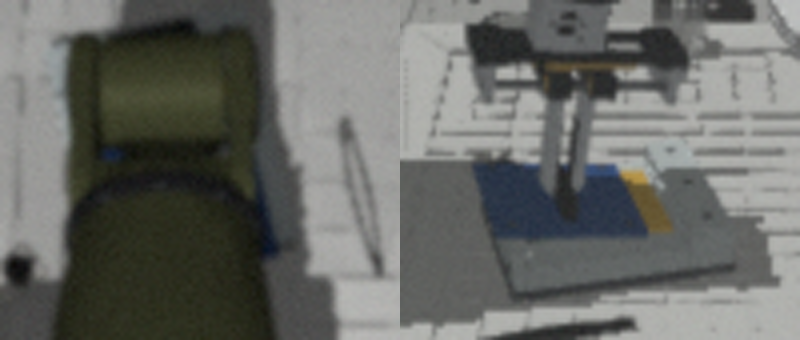

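The cover is now carried (wrist force about -4 N, its weight). Now insert gently.

>>> jog_arm(moves=[[[2,0.5,0],[0,0,0],8],[[4,1,0],[0,0,0],8],[[6,1.5,0],[0,0,0],8],[[8,2,0],[0,0,0],8],[[8,2,0],[0,0,0],8]])

```text
time_s: 3.67
ee_pos: [0.5345, 0.0571, 0.056]
eef_rot: [-3.005, -0.0, 1.824]
force: [0.2, 0.5, -4.1]
grip_width: 0.0114
```

```bash
python3 look.py 5
```

```text
3.7667 [0.5342 0.057  0.0559] [-3.0047 -0.      1.8238] [-0.1345 -0.688  -4.415 ] 0.011849170378586855
```

View pics/v5.png

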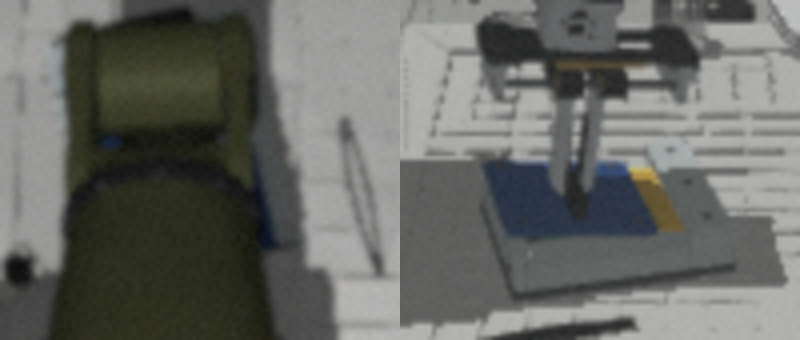

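>>> jog_arm(moves=[[[1,0.25,0],[0,0,0],8],[[2,0.5,0],[0,0,0],8],[[3,0.75,0],[0,0,0],8],[[4,1,0],[0,0,0],8],[[4,1,0],[0,0,0],8]])

```text
time_s: 4.18
ee_pos: [0.5383, 0.0581, 0.056]
eef_rot: [-3.005, -0.0, 1.824]
force: [-0.8, -0.8, -4.0]
grip_width: 0.0115
```

>>> jog_arm(moves=[[[1,0.25,0],[0,0,0],8],[[2,0.5,0],[0,0,0],8],[[3,0.75,0],[0,0,0],8],[[3,0.75,0],[0,0,0],8]])

```text
time_s: 4.52
ee_pos: [0.5413, 0.0588, 0.056]
eef_rot: [-3.005, -0.0, 1.824]
force: [0.1, -0.8, -4.1]
grip_width: 0.0116
```

```bash
python3 look.py 6
```

```text
4.6167 [0.5412 0.0588 0.0559] [-3.0048 -0.0001  1.8237] [ 0.3803 -0.3125 -4.0507] 0.011552344473937517
```

View pics/v6.png

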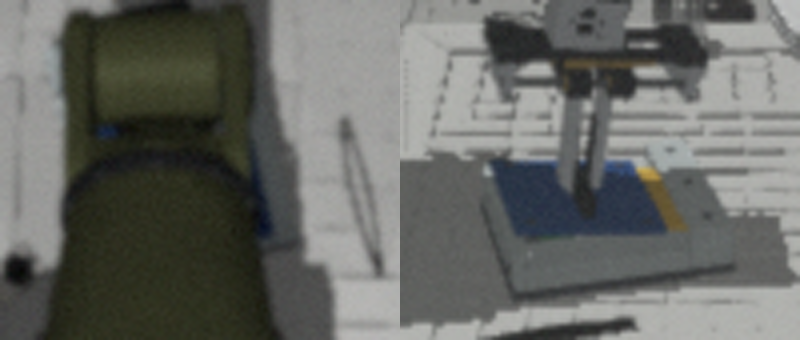

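>>> jog_arm(moves=[[[1,0.25,0],[0,0,0],8],[[2,0.5,0],[0,0,0],8],[[2,0.5,0],[0,0,0],8]])

```text
time_s: 4.87
ee_pos: [0.5433, 0.0593, 0.056]
eef_rot: [-3.005, -0.0, 1.824]
force: [-0.1, -0.3, -4.2]
grip_width: 0.012
```

>>> jog_arm(moves=[[[1,0.25,0],[0,0,0],8],[[2,0.5,0],[0,0,0],8],[[2,0.5,0],[0,0,0],8]])

```text
time_s: 5.12
ee_pos: [0.545, 0.0598, 0.0559]
eef_rot: [-3.004, -0.0, 1.824]
force: [-2.5, -0.6, -2.6]
grip_width: 0.0121
```

>>> jog_arm(moves=[[[1,0.25,0],[0,0,0],8],[[2,0.5,0],[0,0,0],8],[[2,0.5,0],[0,0,0],8]])

```text
time_s: 5.37
ee_pos: [0.5471, 0.0603, 0.0559]
eef_rot: [-3.004, -0.0, 1.824]
force: [-2.7, -0.4, -2.1]
grip_width: 0.0115
```

Contact with the spring shows at TCP x≈0.544 (about 2.5 N along -x, matching the preload), so the tip is now at about 88.5. Push on while angled.

>>> jog_arm(moves=[[[1,0.25,0],[0,0,0],8],[[2,0.5,0],[0,0,0],8],[[3,0.75,0],[0,0,0],8],[[3,0.75,0],[0,0,0],8]])

```text
time_s: 5.7
ee_pos: [0.5501, 0.0611, 0.0559]
eef_rot: [-3.004, -0.0, 1.824]
force: [-4.7, -0.8, -2.5]
grip_width: 0.0116
```

>>> jog_arm(moves=[[[1,0.25,0],[0,0,0],8],[[2,0.5,0],[0,0,0],8],[[3,0.75,0],[0,0,0],8],[[3,0.75,0],[0,0,0],8]])

```text
time_s: 6.03
ee_pos: [0.5529, 0.0618, 0.0559]
eef_rot: [-3.004, -0.0, 1.824]
force: [-6.0, 0.3, -2.4]
grip_width: 0.0118
```

```bash
python3 look.py 7
```

```text
6.1333 [0.5528 0.0618 0.0559] [-3.0039 -0.0002  1.8238] [-5.9485 -0.1295 -1.899 ] 0.011503278106500306
```

View pics/v7.png

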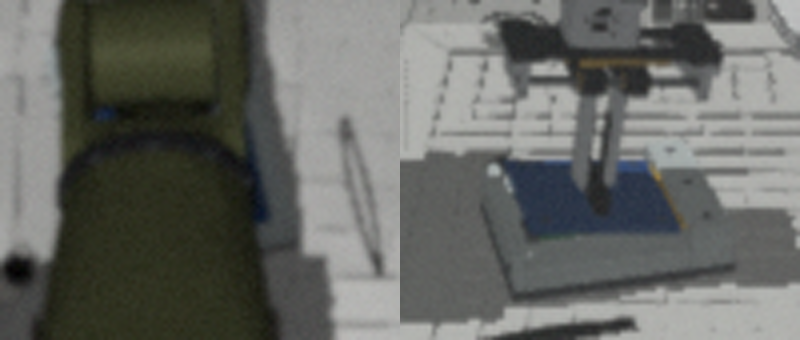

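```bash
cat > st.py <<'E'
from c import *
import c,sys
M=np.c_[np.cross([1,0,0],[0,0,-1]),[1,0,0],[0,0,-1]]
def tipof(o,h=.012):
    Rc=R.from_euler('xyz',o['eef_rot'])*R.from_matrix(M).inv()
    return totray(o['ee_pos']-Rc.apply([0,0,h])+Rc.apply([.089,0,0])),Rc
E
python3 - <<'E'
from st import *
o=ctrl.get_obs();t,Rc=tipof(o);print('tip old frame',t)
x0=tipof(dict(o,ee_pos=np.array([.5440,.0596,.0559])))[0][0];print('contact est',x0)
off=x0-.086
for tip,z,tl in((96.5,32,7.8),(96.5,31.5,5),(96.5,31,2.5),(96.5,30.5,1),(96.5,30,0)):
    g,Rg=goal(np.array([tip/1000+off,t[1],z/1000]),tl,14.5,.012);d,w=rel(o,g,Rg);print(tip,tl,d.round(1),w.round(3))
E
```

```text
tip old frame [ 0.0996 -0.0019  0.0318]
contact est 0.09047435166555454
96.5 7.8 [1.3 0.3 0.1] [ 0.002 -0.017  0.   ]
96.5 5 [ 0.3  0.1 -4.7] [ 0.142 -0.56   0.   ]
96.5 2.5 [-0.5 -0.1 -9. ] [ 0.267 -1.044  0.   ]
96.5 1 [ -0.9  -0.2 -11.8] [ 0.342 -1.334  0.   ]
96.5 0 [ -1.1  -0.3 -13.9] [ 0.392 -1.528  0.   ]
```

>>> jog_arm(moves=[[[1.3,0.3,0],[0,0,0],8],[[1.3,0.3,0],[0,0,0],8],[[0.8,0.2,-2.3],[0.07,-0.28,0],8],[[0.3,0.1,-4.7],[0.14,-0.56,0],8],[[0.3,0.1,-4.7],[0.14,-0.56,0],8]])

```text
time_s: 6.55
ee_pos: [0.5526, 0.0618, 0.0509]
eef_rot: [-3.055, 0.0, 1.824]
force: [-6.8, -0.3, -0.5]
grip_width: 0.0117
```

```bash
python3 look.py 8
```

```text
6.65 [0.553  0.0618 0.0512] [-3.0544  0.0002  1.8237] [-6.8076 -0.1962 -1.5023] 0.011900106620273541
```

View pics/v8.png

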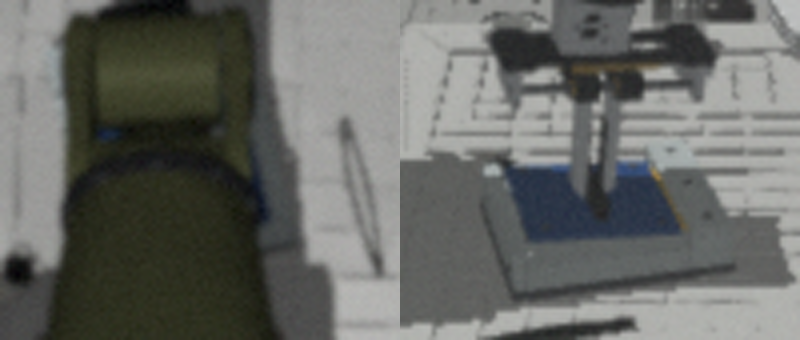

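The front edge is near (520,240) in the side crop, still above the wall, and the spring force is 6.8 N (buffer about 10.5 mm). Keep lowering.

>>> jog_arm(moves=[[[-0.4,-0.1,-2.1],[0.06,-0.24,0],8],[[-0.8,-0.2,-4.3],[0.125,-0.485,0],8],[[-0.8,-0.2,-4.3],[0.125,-0.485,0],8]])

```text
time_s: 6.9
ee_pos: [0.5519, 0.0615, 0.0466]
eef_rot: [-3.099, 0.0, 1.824]
force: [-6.5, 0.5, -0.5]
grip_width: 0.0118
```

```bash
python3 look.py 9
```

```text
7.0 [0.5522 0.0616 0.0469] [-3.0981  0.0002  1.8237] [-5.4261  0.0327 -1.2823] 0.011400498302682418
```

View pics/v9.png

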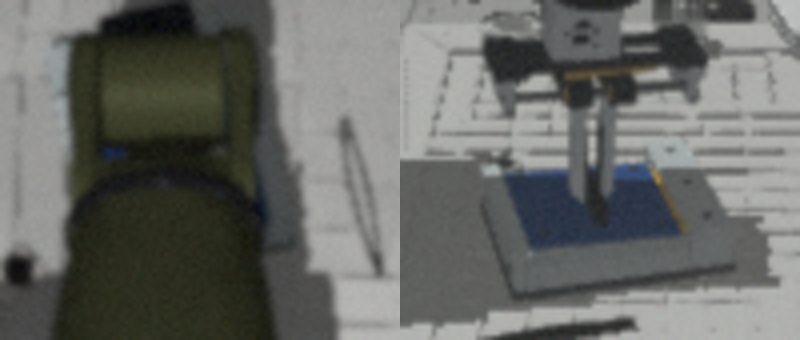

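>>> jog_arm(moves=[[[0.3,0.1,-1.4],[0.04,-0.15,0],8],[[0.1,0,-2.8],[0.075,-0.29,0],8],[[0.1,0,-2.8],[0.075,-0.29,0],8]])

```text
time_s: 7.25
ee_pos: [0.5522, 0.0616, 0.0439]
eef_rot: [-3.125, 0.0, 1.824]
force: [-6.3, -0.8, -0.8]
grip_width: 0.0116
```

>>> jog_arm(moves=[[[-0.1,0,-1.0],[0.025,-0.1,0],8],[[-0.2,0,-2.0],[0.05,-0.19,0],8],[[-0.2,0,-2.0],[0.05,-0.19,0],8]])

```text
time_s: 7.5
ee_pos: [0.5521, 0.0615, 0.0421]
eef_rot: [3.141, 0.0, 1.824]
force: [-6.1, -0.9, -1.1]
grip_width: 0.0118
```

```bash
python3 look.py 10; python3 -c "
from st import *
t,Rc=tipof(ctrl.get_obs());print(t,Rc.as_euler('ZYX',degrees=True))"
```

```text
7.6 [0.5522 0.0616 0.0422] [-3.1415  0.0003  1.8237] [-6.3373 -1.2667 -1.56  ] 0.011633370767487397
[ 0.1014 -0.002   0.0302] [14.4892  0.0052 -0.017 ]
```

View pics/v10.png

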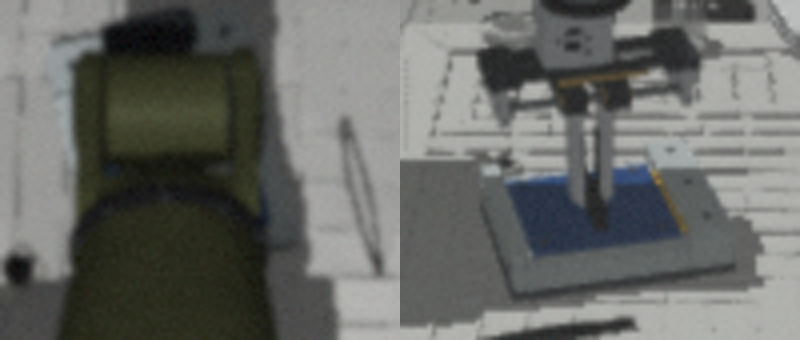

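>>> jog_arm(moves=[[[0,0,-0.5],[0,0,0],8],[[0,0,-1],[0,0,0],8],[[0,0,-1],[0,0,0],8]])

```text
time_s: 7.85
ee_pos: [0.5524, 0.0616, 0.0415]
eef_rot: [3.141, 0.0, 1.824]
force: [-8.3, -1.1, 2.7]
grip_width: 0.0117
```

>>> jog_arm(moves=[[[0,0,-0.5],[0,0,0],8],[[0,0,-1],[0,0,0],8],[[0,0,-1],[0,0,0],8]])

```text
time_s: 8.1
ee_pos: [0.5524, 0.0616, 0.0415]
eef_rot: [3.141, 0.0, 1.824]
force: [-13.9, -1.3, 15.4]
grip_width: 0.0116
```

Seated: z stops at 0.0415 and Fz rises. Ease the downforce, then let it come forward under the lip.

>>> jog_arm(moves=[[[0,0,1.2],[0,0,0],8],[[-1,-0.25,1.2],[0,0,0],8],[[-2,-0.5,1.2],[0,0,0],8],[[-3,-0.75,1.2],[0,0,0],8],[[-3,-0.75,1.2],[0,0,0],8]])

```text
time_s: 8.52
ee_pos: [0.5495, 0.0608, 0.0415]
eef_rot: [3.141, 0.0, 1.824]
force: [-5.7, -1.1, 0.7]
grip_width: 0.0118
```

>>> jog_arm(moves=[[[-1,-0.25,0],[0,0,0],8],[[-2,-0.5,0],[0,0,0],8],[[-3,-0.75,0],[0,0,0],8],[[-3,-0.75,0],[0,0,0],8]])

```text
time_s: 8.85
ee_pos: [0.5466, 0.0601, 0.0415]
eef_rot: [3.141, 0.0, 1.824]
force: [-3.6, -0.8, 0.7]
grip_width: 0.012
```

```bash
python3 look.py 11
```

```text
8.95 [0.5466 0.0601 0.0415] [3.1409 0.0004 1.8237] [-3.9912 -0.9386  0.5856] 0.011743429617604453
```

View pics/v11.png

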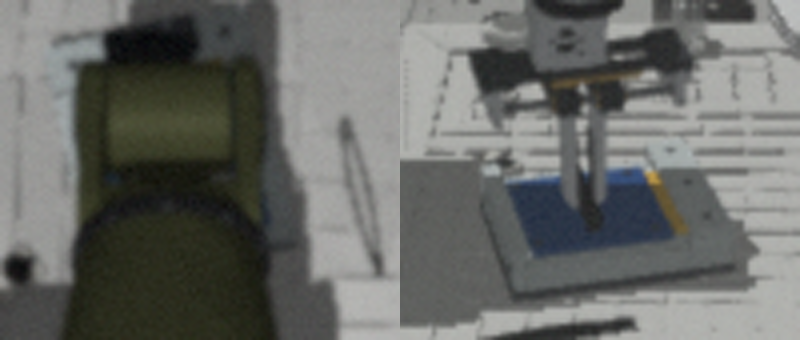

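Sliding under the lip as planned; the front edge is at (527,258) in the side crop. Spring force is 4 N, so about 2 mm remains.

>>> jog_arm(moves=[[[-1,-0.25,0],[0,0,0],8],[[-1.5,-0.4,0],[0,0,0],8],[[-1.5,-0.4,0],[0,0,0],8]])

```text
time_s: 9.2
ee_pos: [0.5452, 0.0598, 0.0415]
eef_rot: [3.14, 0.0, 1.824]
force: [-1.6, -1.2, 1.3]
grip_width: 0.0115
```

>>> jog_arm(moves=[[[-0.5,-0.13,0],[0,0,0],8],[[-1,-0.25,0],[0,0,0],8],[[-1,-0.25,0],[0,0,0],8]])

```text
time_s: 9.45
ee_pos: [0.5452, 0.0597, 0.0416]
eef_rot: [3.138, 0.001, 1.824]
force: [6.5, 1.8, -4.9]
grip_width: 0.0115
```

The front edge is against the wall (force reversed to +6.5 N). Neutralise, open and lift away.

>>> jog_arm(moves=[[[0.8,0.2,0],[0,0,0],12],[[0.8,0.2,0],[0,0,0],20],[[0.8,0.2,0],[0,0,0],30],[[0.8,0.2,0],[0,0,0],30],[[0.8,0.2,0],[0,0,0],30]])

```text
time_s: 9.87
ee_pos: [0.5448, 0.0597, 0.0414]
eef_rot: [3.141, 0.0, 1.824]
force: [0.4, -0.4, 0.2]
grip_width: 0.0299
```

>>> jog_arm(moves=[[[0,0,10],[0,0,0],30],[[0,0,30],[0,0,0],30],[[0,0,65],[0,0,0],30],[[0,0,100],[0,0,0],30],[[0,0,130],[0,0,0],30]])

```text
time_s: 10.28
ee_pos: [0.5448, 0.0597, 0.1745]
eef_rot: [3.14, 0.001, 1.824]
force: [0.6, -0.2, 0.0]
grip_width: 0.0297
```

>>> jog_arm(moves=[[[-110,170,20],[0,0,0],30],[[-110,170,20],[0,0,0],30],[[-110,170,20],[0,0,0],30],[[-110,170,20],[0,0,0],30],[[-110,170,20],[0,0,0],30]])

```text
time_s: 10.7
ee_pos: [0.4333, 0.2313, 0.1926]
eef_rot: [3.14, -0.0, 1.824]
force: [1.2, 0.5, -0.4]
grip_width: 0.0301
```

>>> jog_arm(moves=[[[-110,150,20],[0,0,0],30],[[-110,150,20],[0,0,0],30],[[-110,150,20],[0,0,0],30],[[-110,150,20],[0,0,0],30],[[-110,150,20],[0,0,0],30]])

```text
time_s: 11.12
ee_pos: [0.3223, 0.3824, 0.2128]
eef_rot: [3.14, -0.001, 1.826]
force: [0.2, -0.2, -0.1]
grip_width: 0.0302
```

```bash
python3 look.py 12
```

```text
11.2167 [0.323  0.3818 0.2125] [ 3.14   -0.0006  1.8276] [ 0.2281 -0.4164 -0.2032] 0.02972412488981151
```

View pics/v12.png

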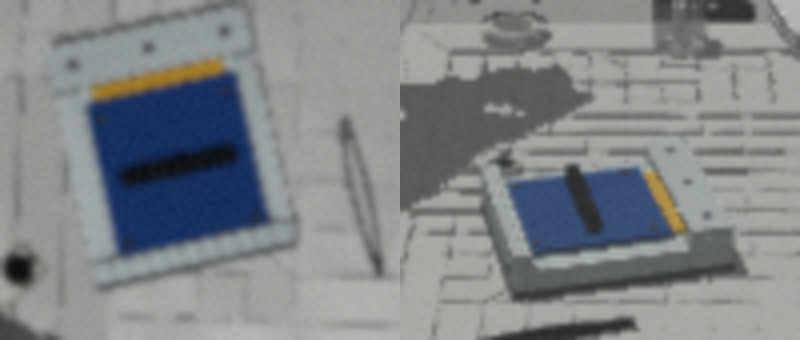

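The cover looks flat, square and under the lip: top crop blue spans (90,100)-(270,222), with a thin yellow strip at the groove. Quick numeric check of yaw, visible lengths and height.

```bash
python3 - <<'E'
from c import *
T=pickle.load(open('pics/top12.pkl','rb'));S=pickle.load(open('pics/side12.pkl','rb'))
g,b=chan(T);_,bs=chan(S)
u=lambda p,o:(np.array(p)+.5)/4-.5+np.array(o)
q=quad(b,u([[90,102],[235,72],[270,222],[122,255]],(255,165)),30,3)
s=quad(bs,u([[110,184],[242,168],[288,235],[132,256]],(270,160)),30,3)
P=onz(T,q,.038);print(P)
for i,j,n in((3,0,'left'),(2,1,'right'),(3,2,'front'),(0,1,'back')):
    v=P[j]-P[i];print(n,np.linalg.norm(v),np.degrees(np.arctan2(v[1],v[0])))
print(tri(T,q,S,s[[1,2,3,0]]))
# groove/tongue: yellow strip depth, tray back edge
e=edge(-b,u([93,88],(255,165)),u([222,60],(255,165)),30,3); A=onz(T,[e[0]],.035)[0]
tb=edge(np.abs(g),u([55,42],(255,165)),u([240,5],(255,165)),8,3); B=onz(T,[tb[0]-15*tb[1],tb[0]+15*tb[1]],.048)
tf=edge(np.abs(g),u([295,242],(255,165)),u([100,288],(255,165)),8,3); F=onz(T,[tf[0]-15*tf[1],tf[0]+15*tf[1]],.046)
for n,L in(('back',B),('front',F)):
    v=L[1]-L[0];print(n,np.degrees(np.arctan(-v[0]/v[1])))
ax=np.array([np.cos(TY),np.sin(TY)])
xb=B.mean(0)[:2]@ax;xf=F.mean(0)[:2]@ax;print('length',xb-xf)
ori=(xb-.116+xf+.076)/2
print('tray x of: blue back',(P[:2].mean(0)[:2]@ax-ori),'blue front',(P[2:].mean(0)[:2]@ax-ori),'yellow end',A[:2]@ax-ori)
E
```

```text
[(40, 0.03), (40, 0.03), (40, 0.07), (40, 0.04)]
[(34, 0.21), (23, 0.05), (37, 0.07), (40, 0.11)]
[[ 0.5885  0.1326  0.038 ]
 [ 0.6182  0.0162  0.038 ]
 [ 0.5035 -0.0133  0.038 ]
 [ 0.4724  0.1033  0.038 ]]
left 0.1197802693440504 14.199825910016136
right 0.11843695814190108 14.427829086411856
front 0.12068004504274475 -75.07689910443106
back 0.1201992557223283 -75.71479293627577
[[ 0.5891  0.1329  0.0352  0.0004]
 [ 0.6187  0.0161  0.0338  0.0004]
 [ 0.5049 -0.0133  0.034   0.0023]
 [ 0.4738  0.1035  0.0356  0.0024]]
back 14.149512780487976
front 14.046059549488632
length 0.19014797892652346
tray x of: blue back 0.06309334023081714 blue front -0.05601440462065366 yellow end 0.08103704313946702
```

```bash
python3 -c "
from h import *
print(ctrl.hand_in());print(ctrl.get_obs()['time_s'])"
```

```text
the job is handed in; nothing more can be done
None
the job is handed in; nothing more can be done
```

The card tray is closed and I handed the job in at about 11 s of the 32 s; `hand_in` reports no verdict. I gripped the rib and slid the tongue into the groove with the cover tilted about 8°. I then pushed back against the spring to 6.8 N (buffer about 10.5 mm in), lowered the front until it seated, and brought it forward under the lip before releasing and moving clear.

**Last checks, from pictures after release:**
- **Flat:** the four cover corners measured 34–36 mm high. They should read 38 mm, but my triangulated heights ran about 3 mm low throughout.
- **Square:** cover yaw was about 14.3°, against about 14.1° for the tray.
- **Locked position:** the rear edge of the blue plate was at x of about 63 mm (nominal 64), so the front edge should be at about -66 to -67, under the lip. I could not see it directly because the lip covers it.
- **Other objects:** the tweezers looked unmoved in the crops. I took no numbers for any of the loose things, and the arm never went near them apart from carrying the gripper overhead.

**Disagreements between measurements:**
- The first tray position from the pictures was about 4 mm off along x compared with where the spring contact was felt. I used the contact.
- Seating briefly pressed the cover down with about 15 N.
- The visible yellow end measured x 81, where about 75 was expected. I take this as a fault in reading the roof's edge, because the plate edge and the spring forces agree with each other.

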